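Feel the tin of baking weights, then pour it into the bowl

ROBOT

A 6-joint arm with a two-finger parallel gripper is mounted at the origin on the work surface. World frame = base frame: x ahead of the robot, y to its left, z up, the work surface at z = 0. Lengths are in mm, angles in rad, forces in N, time in s.
With the tool pointing down it reaches from about 350 to 975 mm from the base axis. Payload 7.1 kg.
Tool frame: the origin (TCP) lies on the mounting face of the last link; the fingertips stand 182 mm ahead of it and the grasp point (between the pads) lies 163 mm ahead of it; z points along the fingers, y is the direction in which the jaws open and shut (so a half turn about z gives the same grasp; the last joint's range is limited). The gripper opens to 88 mm and grips with 3 to 60 N. Pads are 20 mm wide; open, the fingers measure 115 mm over their backs; the gripper's body (75 mm by 178 mm) begins 61 mm behind the grasp point.
Start: joints at [1.152, 0.423, 1.63, -0, 1.089, -0.019], TCP at [243.239, 575.709, 404.675] pointing down, gripper open.
Joint ranges: [-3, 3], [-0.9, 2.11], [0.09, 2.58], [-1.31, 4.45], [0.11, 2.69], [-2.54, 2.54]. Speed limits (rad/s): [2.39, 2.39, 3.01, 3.14, 3.14, 3.14].

INTERFACE

Orientations are given as a rotation vector (axis times angle).
In Python, from workcell import ctrl, optics, nets gives the robot as it stands.
- The arm moves only by the tool send_rows, never from a script. Its argument "rows" is a list of rows, each an object with "offset": the shift along the tool's x, y, z in m, a list of three; "twist": the turn, a rotation vector about the tool's x, y, z in degrees, a list of three. A call has exactly 5 rows; each row shifts and turns the pose as measured when the row begins, along the tool's axes as they then stand; what a row does not reach is not made up. A row lasts 1/12 s, in which the tool goes at most 41.7 mm and 7.16 degrees, less where a joint would pass 70% of its speed; a pose out of reach is approached as far as the arm can. A call is refused whole if a number of a shift passes 0.0417 or a number of a turn 7.16, either way. A call with a gripper value outside its range is refused whole. "gripper" is the finger opening in m, from 0 to 0.0878, set as the call begins (left out, the last holds). The fingers move at their own pace and stop on an object; the grip force is fixed at half the most. Time passes only in rows, so rows that do not move let the fingers close, or fill a call up. It gives the time, the measured TCP pose, the force and the opening at its end, in the units of the state.
- ctrl.get_obs(): the state, without advancing time (a new reading comes with each control period).
- optics.get_image(name): name is "scene" or "side" or "wrist"; returns (picture, depth): 400x640x3 uint8, blue, green, red; 400x640 float32, mm along the optical axis (not along the pixel's ray), 0 where there is no reading.
- optics.camera_info(name): a dict with "K" (3x3 intrinsics, pixels), "pose" (4x4, takes a point from camera to world coordinates). Camera axes: x right, y down, z forward; pixel columns grow to the right and rows downward; lengths in mm; the calibration is good to about 2 mm. The wrist camera is an equidistant fisheye: a pixel r from the principal point sees the ray r / f radians off the axis. A picture is of the moment at which its call begins: read the wrist's pose just before it. camera_info takes no time and is no camera call; for the wrist camera it gives the pose at the moment of the call.
- ctrl.close_job(): hands the job in, once; it reports no verdict.
Trained networks look in the newest picture that a camera, given by its name, has taken for a name from the list of things; names that differ only in an ending like _2 or _b are one class to them, and where a whole thing is asked for, a point or a joint stands for the part that bears it (a point fixed in the world has none). Each returns a list of dicts, best first, with "conf" (0 to 1); they miss things now and then, are a little off and sometimes report something else, mostly with a low value. They report only what shows in the picture. A call takes as long as a camera call.
- nets.spot_in(camera, label): "extent" ([left, top, right, bottom] in pixels, round what is visible of it).
- nets.spot_point(camera, label): "position" ([column, row] in pixels: a listed point, or the origin of a listed thing).
The state is a dict: "t": time; "qpos": joint angles; "qvel": joint speeds; "joint_torque": joint torques, N m; "ee_pos": TCP position; "orientation": TCP orientation; "ft_force": force on the tool from outside, world axes, zero at the start; "moment": the same for the moment, N m; "width": finger opening in mm.
Only numpy, scipy, OpenCV 4.12 (cv2) and the standard library are available. Lean on these libraries where they do the work, as an engineer would, in place of code of your own. Each camera call takes 0.05 s, during which the arm holds its last target. There are 200 camera calls.

TASK

Pick up the yellow tin by its wooden handle and tilt it slowly, spout down, by only about 10 degrees; hold it there for about a second so that you feel the weight shift to the spout with nothing coming out. Then tip it further, still slowly, to pour both baking weights into the blue bowl, and stand the tin upright on the counter again, clear of the bowl, and let go.

Things in the scene. Friction and masses are not known exactly. Their poses are not given: they have to be found in the camera images.
- tin_grip (a point): Centre of the wooden handle of the yellow tin: a block 20 (x) x 50 (y) x 48 mm high on the white lid (fixed, top 24 mm below this point); the underside is 124 mm below. Tin 110 (x) x 76 (y) mm, 0.35 kg. z up, -x towards the open spout, at first within 30 degrees of facing the robot; the middle of its lip is 78 mm along -x and 93 mm below this point, the spout 70 mm wide. The red twin is a bystander
- bowl_rim (a point): Centre of the mouth of the round blue ceramic bowl, at rim height. Bowl: 190 mm across the rim, 60 mm high, fixed on the counter
- weight_a_center (a point): Centre of one reddish ceramic baking weight, a ball 28 mm across of 25 to 50 g, at first in the rear end of the yellow tin. The tin's floor falls 4 degrees to the rear and a ramp rises 18 degrees to the lip: tilted spout-down by over 5 degrees the weights roll to the ramp's foot, above about 20 degrees they begin to roll out, by 32 degrees both are out
- weight_b_center (a point): Centre of the other baking weight, as the first

How it is judged (in metres and radians):
On the way, in this order (a step that is already met when the one before it is completed fails the run):
1. the lifted yellow tin is held tilted between 6 and 16 degrees with both weights still inside but rolled forward, away from the rear end, for 0.4 s (height (world z) of tin_grip above 0.134 m and angle between tin_grip's own z axis and vertical between 0.105 and 0.28 rad and x of weight_a_center in the frame of tin_grip between -0.05 and 0.018 m and distance between each of weight_a_center, weight_b_center and tin_grip below 0.13 m and x of weight_b_center in the frame of tin_grip between -0.05 and 0.018 m), for 0.4 s.
2. both weights are in the blue bowl (horizontal distance between each of weight_a_center, weight_b_center and bowl_rim below 0.06 m and height (world z) of each of weight_a_center, weight_b_center below 0.06 m), for 0.2 s.
At the end, for the whole second after the job is handed in: Both weights lie in the blue bowl (centres within 60 mm of its axis and below its rim), and the yellow tin stands on the counter beside the bowl: upright within 6 degrees, its handle's centre 124 mm above the counter within 10 mm, at least 120 mm from the bowl's centre, released (all of step 2 and angle between tin_grip's own z axis and vertical below 0.1 rad and height (world z) of tin_grip between 0.114 and 0.134 m and horizontal distance between tin_grip and bowl_rim above 0.12 m); the robot touches nothing.
It fails at once if the yellow tin is swung faster than 1.5 rad/s while tilted more than 10 degrees (angle between tin_grip's own z axis and vertical above 0.175 rad and angular speed of tin above 1.5 rad/s).
It also fails if it takes over 58 s, if anything falls off the work surface, if the arm or the gripper's body presses on something with over 40 N, if the wrist force passes 120 N, or if a joint passes its speed limit or range.

## Working session

There is one attempt and no reset: what is moved stays moved. The work goes in short steps, Python scripts to look and compute and a tool call to move; the robot and the scene stay as the last step left them, time stands still between calls to the robot, and variables do not carry over. Pictures are saved under pics/ and viewed, about 8 in all and at most 12, crops included, and the job is handed in when it is done.

Besides the shell and the picture viewer there is one more tool, called after "Request:" by a JSON object that holds its "fn" and its "kwargs", one argument or row to a line. send_rows: Moves the arm, as the interface text tells. Its arguments: {"type":"object","properties":{"rows":{"type":"array"},"gripper":{"type":"number"}},"required":["rows"]}

```bash
mkdir -p pics; cat > h.py <<'E'
import numpy as np, cv2
from workcell import ctrl, optics, nets
from scipy.spatial.transform import Rotation as R
def w(cam,u,v,d,info=None):
    i=info or optics.camera_info(cam);K=np.array(i["K"]);T=np.array(i["pose"])
    p=np.array([(u-K[0,2])/K[0,0]*d,(v-K[1,2])/K[1,1]*d,d,1]);return (T@p)[:3]
E
python3 - <<'E'
from h import *
ims=[]
for c in("scene","side"):
    im,d=optics.get_image(c);np.save(f"pics/{c}_d.npy",d);cv2.imwrite(f"pics/{c}_0.png",im)
    for l in("tin_grip","bowl_rim"):
        print(c,l,[(np.round(r["position"]),round(r["conf"],2)) for r in nets.spot_point(c,l)][:4])
    for r in nets.spot_point(c,"tin_grip")[:2]+nets.spot_point(c,"bowl_rim")[:1]:
        u,v=map(int,np.round(r["position"]));print(d[v,u],w(c,u,v,float(d[v,u])).round(0))
o=ctrl.get_obs();print(o)
im,d=optics.get_image("wrist");cv2.imwrite("pics/wrist_0.png",im)
E
```

```text
scene tin_grip [(array([231., 336.]), 0.81)]
scene bowl_rim [(array([330., 229.]), 0.58)]
498.9018 [ 614. -292.  144.]
837.23553 [595.  64.  15.]
side tin_grip [(array([394., 294.]), 0.66)]
side bowl_rim [(array([326., 204.]), 0.62)]
734.9732 [ 604. -286.  146.]
1045.3666 [626.  55.   7.]
{'t': 0.5, 'qpos': array([ 1.15200165e+00,  4.23116555e-01,  1.62992377e+00,  3.78677313e-05,
        1.08861491e+00, -1.89950890e-02]), 'qvel': array([ 0.00046814,  0.00038098, -0.00029626,  0.00039221,  0.00028107,
       -0.00095717]), 'joint_torque': array([-2.65685901e-05, -5.44149256e+01, -2.73812324e+01,  6.44631847e-02,
        1.76483259e-02, -1.94259559e-05]), 'ee_pos': array([243.23039068, 575.70176422, 404.6553608 ]), 'orientation': array([-6.23847411e-01, -3.07898159e+00,  8.45004837e-05]), 'ft_force': array([-0.55520426, -0.02831161, -0.49355625]), 'moment': array([-0.03372286, -0.05083002,  0.04383354]), 'width': 87.86717825166288}
```

View pics/scene_0.png

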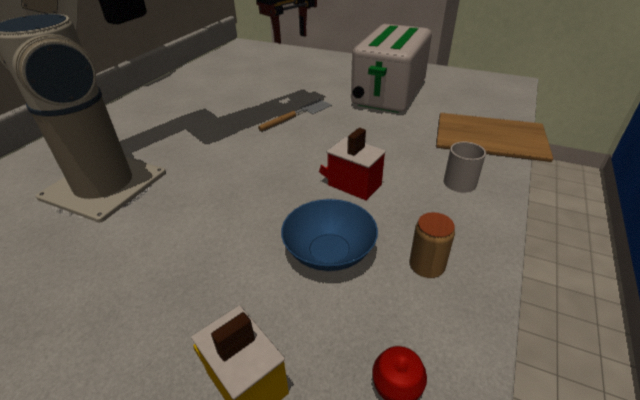

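View pics/side_0.png

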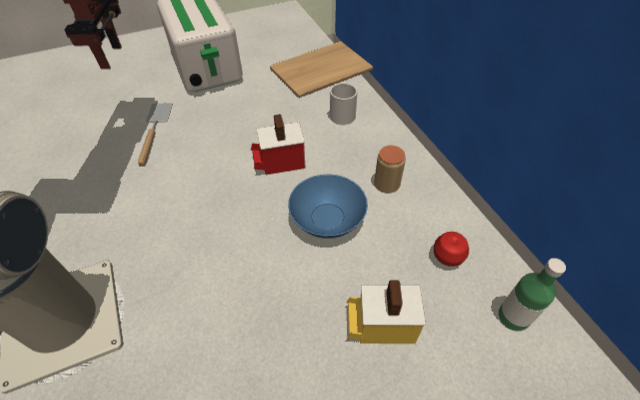

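The scene view shows the yellow tin at (240,355), the bowl at (330,238) and the red twin at (355,170). In the side view the yellow tin is at (392,305), with its spout to the left towards the robot, and the bowl is at (328,208). Next I'll fit the tin and bowl poses from the depth clouds.

```bash
python3 - <<'E'
from h import *
def cloud(c):
    d=np.load(f"pics/{c}_d.npy");im=cv2.imread(f"pics/{c}_0.png");i=optics.camera_info(c);K=np.array(i["K"]);T=np.array(i["pose"])
    v,u=np.mgrid[:400,:640];P=np.stack([(u-K[0,2])/K[0,0]*d,(v-K[1,2])/K[1,1]*d,d],-1)@T[:3,:3].T+T[:3,3]
    ok=d>0;return P[ok],im[ok].astype(int)
for c in("scene","side"):
    P,I=cloud(c)
    n=np.hypot(P[:,0]-608,P[:,1]+288)<110
    for nm,m in(("handletop",n&(abs(P[:,2]-148)<6)),("lid",n&(abs(P[:,2]-100)<5))):
        r=cv2.minAreaRect(P[m][:,:2].astype(np.float32));print(c,nm,m.sum(),np.round(P[m].mean(0)),np.round(r[0]),np.round(r[1]),r[2])
    y=n&(P[:,2]>10)&(P[:,2]<90);print("spoutside minx pts",P[y][np.argsort(P[y][:,0])[:200]].mean(0).round())
    b=(I[:,0]>I[:,2]+40)&(np.hypot(P[:,0]-610,P[:,1]-60)<130)&(P[:,2]>52)&(P[:,2]<66)
    Q=P[b];A=np.c_[2*Q[:,:2],np.ones(len(Q))];s=np.linalg.lstsq(A,(Q[:,:2]**2).sum(1),rcond=None)[0]
    print(c,"bowl",b.sum(),s[:2].round(),np.sqrt(s[2]+s[0]**2+s[1]**2),Q[:,2].max(), "mec",cv2.minEnclosingCircle(Q[:,:2].astype(np.float32)))
    for nm,cx,cy in(("mid",605,-290),):
        pass
    h=(P[:,2]>30)&(P[:,0]>300)&(P[:,0]<1000)&(abs(P[:,1])<500)
    L=(np.clip((P[h][:,:2]-[300,-500])/50,0,19.9)).astype(int);g={}
    for k,z in zip(map(tuple,L),P[h][:,2]): g.setdefault(k,[]).append(z)
    print({(300+50*k[0],-500+50*k[1]):int(max(z)) for k,z in sorted(g.items()) if len(z)>15})
o=ctrl.get_obs();print(R.from_rotvec(o["orientation"]).as_matrix().round(3),o["t"])
E
```

```text
scene handletop 624 [ 609. -284.  148.] [ 608. -282.] [50. 20.] 66.15679931640625
scene lid 3362 [ 618. -291.  101.] [ 608. -282.] [ 80. 115.] 65.39918518066406
spoutside minx pts [ 555. -299.   46.]
scene bowl 196 [613.  18.] 90.65542953425452 62.87479571548761 mec ((613.7776489257812, 20.390710830688477), 93.09757995605469)
{(np.int64(500), np.int64(-300)): 103, (np.int64(500), np.int64(-50)): 63, (np.int64(500), np.int64(0)): 63, (np.int64(500), np.int64(50)): 63, (np.int64(500), np.int64(200)): 103, (np.int64(500), np.int64(250)): 103, (np.int64(550), np.int64(-350)): 151, (np.int64(550), np.int64(-300)): 150, (np.int64(550), np.int64(-250)): 103, (np.int64(550), np.int64(-100)): 63, (np.int64(550), np.int64(-50)): 60, (np.int64(550), np.int64(50)): 63, (np.int64(550), np.int64(100)): 63, (np.int64(550), np.int64(200)): 150, (np.int64(550), np.int64(250)): 152, (np.int64(600), np.int64(-350)): 150, (np.int64(600), np.int64(-300)): 151, (np.int64(600), np.int64(-250)): 103, (np.int64(600), np.int64(-100)): 63, (np.int64(600), np.int64(50)): 55, (np.int64(600), np.int64(100)): 62, 
[... 2328 characters left out ...]
 (np.int64(750), np.int64(-250)): 69, (np.int64(750), np.int64(-200)): 70, (np.int64(750), np.int64(0)): 112, (np.int64(750), np.int64(50)): 112, (np.int64(750), np.int64(300)): 95, (np.int64(750), np.int64(350)): 97, (np.int64(800), np.int64(-450)): 139, (np.int64(800), np.int64(-400)): 211, (np.int64(800), np.int64(-250)): 71, (np.int64(800), np.int64(-200)): 72, (np.int64(800), np.int64(0)): 112, (np.int64(800), np.int64(50)): 111, (np.int64(800), np.int64(300)): 95, (np.int64(800), np.int64(350)): 95, (np.int64(850), np.int64(-450)): 143, (np.int64(850), np.int64(-400)): 212, (np.int64(850), np.int64(350)): 94}
[[-0.921  0.389  0.   ]
 [ 0.389  0.921  0.   ]
 [-0.     0.    -1.   ]] 0.55
```

Request:
{"fn": "send_rows", "kwargs": {
  "rows": [
    {"offset": [-0.041, 0.0005, 0.002], "twist": [0, 0, 3.65]},
    {"offset": [-0.041, 0.0005, 0.002], "twist": [0, 0, 3.65]},
    {"offset": [-0.041, 0.0005, 0.002], "twist": [0, 0, 3.65]},
    {"offset": [-0.041, 0.0005, 0.002], "twist": [0, 0, 3.65]},
    {"offset": [-0.041, 0.0005, 0.002], "twist": [0, 0, 3.65]}
  ],
  "gripper": 0.0878
}}

```text
t: 0.97
ee_pos: [420.0, 477.6, 395.2]
orientation: [-1.102, -2.941, -0.006]
ft_force: [0.4, 0.6, -0.0]
width: 87.8
```

Request:
{"fn": "send_rows", "kwargs": {
  "rows": [
    {"offset": [-0.041, 0.0005, 0.002], "twist": [0, 0, 3.65]},
    {"offset": [-0.041, 0.0005, 0.002], "twist": [0, 0, 3.65]},
    {"offset": [-0.041, 0.0005, 0.002], "twist": [0, 0, 3.65]},
    {"offset": [-0.041, 0.0005, 0.002], "twist": [0, 0, 3.65]},
    {"offset": [-0.041, 0.0005, 0.002], "twist": [0, 0, 3.65]}
  ]
}}

```text
t: 1.38
ee_pos: [560.0, 324.1, 385.0]
orientation: [-1.576, -2.717, -0.011]
ft_force: [0.7, 0.6, -0.5]
width: 87.5
```

```bash
cat > goal.py <<'E'
from h import *
def tool(yaw,tilt=0):
    # tool y = tin x (world yaw deg), z down; tilt = spout down, deg
    a=np.radians(yaw);y=np.array([np.cos(a),np.sin(a),0]);z=np.array([0,0,-1.]);x=np.cross(y,z)
    # spout-down: rotate about tin y axis (=world (-sin,cos)) so that -x falls
    ax=np.array([-np.sin(a),np.cos(a),0]);return R.from_rotvec(-np.radians(tilt)*ax)*R.from_matrix(np.c_[x,y,z])
def delta(gp,yaw,tilt=0):
    o=ctrl.get_obs();Rc=R.from_rotvec(o["orientation"]);Rt=tool(yaw,tilt)
    g=o["ee_pos"]+Rc.apply([0,0,163]);t=np.array(gp)-Rt.apply([0,0,163])
    print("t",round(o["t"],2),"grasp",g.round(1),"w",round(o["width"],1),"F",o["ft_force"].round(1),"q",o["qpos"].round(2))
    print("tool y yaw",np.degrees(np.arctan2(*Rc.as_matrix()[1::-1,1])).round(1),"tilt",np.degrees(np.arccos(-Rc.as_matrix()[2,2])).round(1))
    print("offset TCP",Rc.inv().apply(t-o["ee_pos"]).round(1),"twist",np.degrees((Rc.inv()*Rt).as_rotvec()).round(1))
if __name__=="__main__":
    import sys;a=list(map(float,sys.argv[1:]));delta(a[:3],a[3],a[4] if len(a)>4 else 0)
E
python3 goal.py 608 -283 190 -24
```

```text
t 1.38 grasp [560.5 325.2 222. ] w 87.5 F [ 0.7  0.6 -0.5] q [ 0.51  0.48  1.6   0.    1.06 -0.02]
tool y yaw 29.8 tilt 0.4
offset TCP [-550.9 -260.    28.2] twist [ 0.2 -0.4 53.8]
```

Request:
{"fn": "send_rows", "kwargs": {
  "rows": [
    {"offset": [-0.0415, 0.0005, 0.002], "twist": [0, 0, 3.6]},
    {"offset": [-0.0415, 0.0005, 0.002], "twist": [0, 0, 3.6]},
    {"offset": [-0.0415, 0.0005, 0.002], "twist": [0, 0, 3.6]},
    {"offset": [-0.0415, 0.0005, 0.002], "twist": [0, 0, 3.6]},
    {"offset": [-0.0415, 0.0005, 0.002], "twist": [0, 0, 3.6]}
  ]
}}

```text
t: 1.8
ee_pos: [641.9, 133.7, 374.4]
orientation: [2.002, 2.421, 0.016]
ft_force: [0.3, 0.2, -0.4]
width: 87.3
```

Request:
{"fn": "send_rows", "kwargs": {
  "rows": [
    {"offset": [-0.0415, 0.0005, 0.002], "twist": [0, 0, 3.6]},
    {"offset": [-0.0415, 0.0005, 0.002], "twist": [0, 0, 3.6]},
    {"offset": [-0.0415, 0.0005, 0.002], "twist": [0, 0, 3.6]},
    {"offset": [-0.0415, 0.0005, 0.002], "twist": [0, 0, 3.6]},
    {"offset": [-0.0415, 0.0005, 0.002], "twist": [0, 0, 3.6]}
  ]
}}

```text
t: 2.22
ee_pos: [657.7, -72.9, 363.3]
orientation: [2.372, 2.059, 0.02]
ft_force: [-0.3, 0.2, 0.1]
width: 87.9
```

Request:
{"fn": "send_rows", "kwargs": {
  "rows": [
    {"offset": [-0.0415, 0.0005, 0.002], "twist": [0, 0, 3.6]},
    {"offset": [-0.0415, 0.0005, 0.002], "twist": [0, 0, 3.6]},
    {"offset": [-0.0415, 0.0005, 0.002], "twist": [0, 0, 3.6]},
    {"offset": [-0.0415, 0.0005, 0.002], "twist": [0, 0, 3.6]},
    {"offset": [-0.03, 0.0, 0.0], "twist": [0, 0, 3.0]}
  ]
}}

```text
t: 2.63
ee_pos: [608.6, -265.4, 353.3]
orientation: [2.67, 1.653, 0.022]
ft_force: [0.3, -0.1, 0.5]
width: 87.7
```

```bash
python3 goal.py 608 -283 190 -24; python3 - <<'E'
from h import *
i=optics.camera_info("wrist");im,d=optics.get_image("wrist");cv2.imwrite("pics/wrist_1.png",im)
K=np.array(i["K"]);T=np.array(i["pose"]);v,u=np.mgrid[:400,:640];f=K[0,0]
dx=u-K[0,2];dy=(v-K[1,2]);r=np.hypot(dx,dy)+1e-9;th=r/f;P=np.stack([dx/r*np.tan(th)*d,dy/r*np.tan(th)*d,d],-1)@T[:3,:3].T+T[:3,3]
n=(d>0)&(np.hypot(P[...,0]-608,P[...,1]+283)<90)
for nm,z in(("handle",148),("lid",100)):
    m=n&(abs(P[...,2]-z)<5);q=cv2.minAreaRect(P[m][:,:2].astype(np.float32)) if m.sum()>10 else None;print(nm,m.sum(),q, P[m][:,2].mean())
E
```

```text
t 2.63 grasp [ 610.6 -264.3  190.3] w 87.7 F [ 0.3 -0.1  0.5] q [-0.43  0.53  1.58  0.01  1.02  0.02]
tool y yaw -26.5 tilt 0.8
offset TCP [-16.    7.4   0.2] twist [ 0.5 -0.6 -2.5]
handle 1953 ((607.4649047851562, -282.32305908203125), (50.0650749206543, 20.306039810180664), 65.89939880371094) 147.25569647528002
lid 10430 ((607.1648559570312, -282.7835693359375), (80.81524658203125, 114.65015411376953), 65.02279663085938) 99.53004284079888
```

Request:
{"fn": "send_rows", "kwargs": {
  "rows": [
    {"offset": [-0.008, 0.0037, 0], "twist": [0.25, -0.3, -1.2]},
    {"offset": [-0.008, 0.0037, 0], "twist": [0.25, -0.3, -1.2]},
    {"offset": [0, 0, 0], "twist": [0, 0, 0]},
    {"offset": [0, 0, 0], "twist": [0, 0, 0]},
    {"offset": [0, 0, 0], "twist": [0, 0, 0]}
  ]
}}

```text
t: 3.1
ee_pos: [604.2, -291.4, 353.1]
orientation: [-2.647, -1.693, 0.002]
ft_force: [0.0, 0.4, -0.3]
width: 87.8
```

```bash
python3 goal.py 607.5 -282.5 127 -24.2
```

```text
t 3.1 grasp [ 604.  -291.5  190.1] w 87.8 F [ 0.   0.4 -0.3] q [-0.47  0.55  1.56 -0.    1.04 -0.03]
tool y yaw -24.8 tilt 0.1
offset TCP [ 9.6 -0.7 63. ] twist [-0.   0.1 -0.6]
```

Request:
{"fn": "send_rows", "kwargs": {
  "rows": [
    {"offset": [0.005, 0, 0], "twist": [0, 0, -0.3]},
    {"offset": [0.005, -0.0005, 0.015], "twist": [0, 0, -0.3]},
    {"offset": [0, 0, 0.015], "twist": [0, 0, 0]},
    {"offset": [0, 0, 0], "twist": [0, 0, 0]},
    {"offset": [0, 0, 0], "twist": [0, 0, 0]}
  ]
}}

```text
t: 3.52
ee_pos: [610.1, -276.7, 323.6]
orientation: [2.633, 1.712, 0.002]
ft_force: [0.6, -0.8, -0.4]
width: 87.7
```

```bash
python3 goal.py 607.5 -282.5 127 -24.2
```

```text
t 3.52 grasp [ 610.3 -276.8  160.6] w 87.7 F [ 0.6 -0.8 -0.4] q [-0.44  0.58  1.58  0.    0.98 -0.03]
tool y yaw -23.9 tilt 0.1
offset TCP [-6.4 -0.1 33.6] twist [ 0.1 -0.   0.3]
```

Request:
{"fn": "send_rows", "kwargs": {
  "rows": [
    {"offset": [-0.005, 0, 0.008], "twist": [0, 0, 0]},
    {"offset": [0, 0, 0.008], "twist": [0, 0, 0]},
    {"offset": [0, 0, 0.008], "twist": [0, 0, 0]},
    {"offset": [0, 0, 0.005], "twist": [0, 0, 0]},
    {"offset": [0, 0, 0], "twist": [0, 0, 0]}
  ]
}}

```text
t: 3.93
ee_pos: [608.9, -280.6, 294.0]
orientation: [2.63, 1.713, 0.004]
ft_force: [-0.2, -0.0, -0.4]
width: 88.0
```

```bash
python3 goal.py 607.5 -282.5 127 -24.2
```

```text
t 3.93 grasp [ 609.5 -280.8  131. ] w 88.0 F [-0.2 -0.  -0.4] q [-0.45  0.62  1.59  0.    0.93 -0.03]
tool y yaw -23.8 tilt 0.2
offset TCP [-2.3 -0.5  4. ] twist [ 0.2 -0.   0.4]
```

Well placed, so I'll go down slightly, settle and close.

Request:
{"fn": "send_rows", "kwargs": {
  "rows": [
    {"offset": [-0.002, -0.0005, 0.003], "twist": [0, 0, 0]},
    {"offset": [0, 0, 0], "twist": [0, 0, 0]},
    {"offset": [0, 0, 0], "twist": [0, 0, 0]},
    {"offset": [0, 0, 0], "twist": [0, 0, 0]},
    {"offset": [0, 0, 0], "twist": [0, 0, 0]}
  ]
}}

```text
t: 4.35
ee_pos: [607.5, -282.9, 290.6]
orientation: [2.63, 1.712, 0.004]
ft_force: [-0.4, 0.5, 0.5]
width: 87.7
```

Request:
{"fn": "send_rows", "kwargs": {
  "rows": [
    {"offset": [0, 0, 0], "twist": [0, 0, 0]},
    {"offset": [0, 0, 0], "twist": [0, 0, 0]},
    {"offset": [0, 0, 0], "twist": [0, 0, 0]},
    {"offset": [0, 0, 0], "twist": [0, 0, 0]},
    {"offset": [0, 0, 0], "twist": [0, 0, 0]}
  ],
  "gripper": 0.0
}}

```text
t: 4.77
ee_pos: [607.7, -283.0, 291.7]
orientation: [2.629, 1.711, 0.005]
ft_force: [-0.3, 0.5, 0.6]
width: 58.0
```

Request:
{"fn": "send_rows", "kwargs": {
  "rows": [
    {"offset": [0, 0, 0], "twist": [0, 0, 0]},
    {"offset": [0, 0, 0], "twist": [0, 0, 0]},
    {"offset": [0, 0, 0], "twist": [0, 0, 0]},
    {"offset": [0, 0, 0], "twist": [0, 0, 0]},
    {"offset": [0, 0, 0], "twist": [0, 0, 0]}
  ]
}}

```text
t: 5.18
ee_pos: [607.8, -282.9, 291.7]
orientation: [2.629, 1.711, 0.005]
ft_force: [0.2, -0.9, -0.5]
width: 24.4
```

```bash
python3 goal.py 715 -28 270 -24.2
```

```text
t 5.18 grasp [ 608.7 -283.3  128.7] w 24.4 F [ 0.2 -0.9 -0.5] q [-0.45  0.62  1.59  0.    0.93 -0.04]
tool y yaw -23.9 tilt 0.3
offset TCP [ 276.6   -4.4 -141.2] twist [ 0.3 -0.   0.3]
```

Request:
{"fn": "send_rows", "kwargs": {
  "rows": [
    {"offset": [0, 0, 0], "twist": [0, 0, 0]},
    {"offset": [0, 0, 0], "twist": [0, 0, 0]},
    {"offset": [0, 0, 0], "twist": [0, 0, 0]},
    {"offset": [0, 0, 0], "twist": [0, 0, 0]},
    {"offset": [0, 0, 0], "twist": [0, 0, 0]}
  ]
}}

```text
t: 5.6
ee_pos: [607.7, -282.9, 291.6]
orientation: [2.63, 1.712, 0.005]
ft_force: [0.2, 0.1, 0.5]
width: 19.3
```

Request:
{"fn": "send_rows", "kwargs": {
  "rows": [
    {"offset": [0, 0, -0.004], "twist": [0, 0, 0]},
    {"offset": [0, 0, -0.008], "twist": [0, 0, 0]},
    {"offset": [0, 0, -0.01], "twist": [0, 0, 0]},
    {"offset": [0, 0, -0.012], "twist": [0, 0, 0]},
    {"offset": [0, 0, -0.012], "twist": [0, 0, 0]}
  ]
}}

```text
t: 6.02
ee_pos: [605.7, -282.0, 336.3]
orientation: [-2.629, -1.711, 0.003]
ft_force: [-0.5, -0.2, -4.5]
width: 19.7
```

Request:
{"fn": "send_rows", "kwargs": {
  "rows": [
    {"offset": [0, 0, -0.015], "twist": [0, 0, 0]},
    {"offset": [0, 0, -0.02], "twist": [0, 0, 0]},
    {"offset": [0, 0, -0.02], "twist": [0, 0, 0]},
    {"offset": [0, 0, -0.015], "twist": [0, 0, 0]},
    {"offset": [0, 0, -0.01], "twist": [0, 0, 0]}
  ]
}}

```text
t: 6.43
ee_pos: [605.5, -281.9, 426.3]
orientation: [-2.631, -1.713, 0.001]
ft_force: [0.1, 0.2, -4.2]
width: 20.1
```

```bash
python3 goal.py 715 -28 270 -24.2; python3 - <<'E'
from h import *
im,d=optics.get_image("side");cv2.imwrite("pics/side_1.png",im)
E
```

```text
t 6.43 grasp [ 605.2 -281.7  263.3] w 20.1 F [ 0.1  0.2 -4.2] q [-0.45  0.47  1.51  0.    1.17 -0.04]
tool y yaw -23.9 tilt 0.1
offset TCP [276.5  -2.6  -6.6] twist [-0.1 -0.   0.3]
```

View pics/side_1.png

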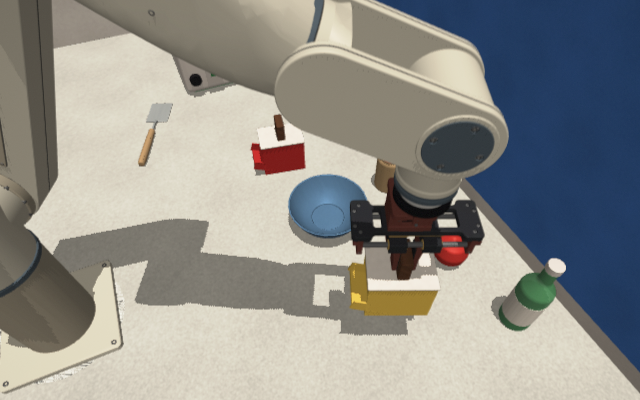

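The tin is up and level at (400,285), and the force matches its weight. I'll carry it sideways to the pour position, rear end clear of the jar.

Request:
{"fn": "send_rows", "kwargs": {
  "rows": [
    {"offset": [0.006, 0, 0], "twist": [0, 0, 0]},
    {"offset": [0.012, 0, 0], "twist": [0, 0, 0]},
    {"offset": [0.018, 0, 0], "twist": [0, 0, 0]},
    {"offset": [0.022, 0, 0], "twist": [0, 0, 0]},
    {"offset": [0.022, 0, 0], "twist": [0, 0, 0]}
  ]
}}

```text
t: 6.9
ee_pos: [638.0, -207.6, 427.9]
orientation: [2.637, 1.705, -0.0]
ft_force: [1.2, 0.3, -4.6]
width: 19.9
```

Request:
{"fn": "send_rows", "kwargs": {
  "rows": [
    {"offset": [0.022, 0, 0], "twist": [0, 0, 0]},
    {"offset": [0.022, 0, 0], "twist": [0, 0, 0]},
    {"offset": [0.022, 0, 0], "twist": [0, 0, 0]},
    {"offset": [0.022, 0, 0], "twist": [0, 0, 0]},
    {"offset": [0.022, 0, 0], "twist": [0, 0, 0]}
  ]
}}

```text
t: 7.32
ee_pos: [684.3, -96.8, 420.2]
orientation: [-2.63, -1.702, 0.011]
ft_force: [0.7, -0.0, -4.4]
width: 19.7
```

Request:
{"fn": "send_rows", "kwargs": {
  "rows": [
    {"offset": [0.018, 0, 0], "twist": [0, 0, 0]},
    {"offset": [0.012, 0, 0], "twist": [0, 0, 0]},
    {"offset": [0.008, 0, 0], "twist": [0, 0, 0]},
    {"offset": [0.004, 0, 0], "twist": [0, 0, 0]},
    {"offset": [0, 0, 0], "twist": [0, 0, 0]}
  ]
}}

```text
t: 7.73
ee_pos: [702.8, -47.6, 413.6]
orientation: [-2.618, -1.707, 0.021]
ft_force: [-0.6, -0.1, -4.1]
width: 20.0
```

```bash
python3 goal.py 715 -28 265 -24.2 10
```

```text
t 7.73 grasp [699.6 -46.6 250.7] w 20.0 F [-0.6 -0.1 -4.1] q [-0.09  0.54  1.42  0.    1.2   0.33]
tool y yaw -23.8 tilt 1.2
offset TCP [ 23.  -25.3 -11.4] twist [-11.2   0.1   0.4]
```

Request:
{"fn": "send_rows", "kwargs": {
  "rows": [
    {"offset": [0.0015, -0.0017, -0.0008], "twist": [-0.7, 0, 0]},
    {"offset": [0.0015, -0.0017, -0.0008], "twist": [-0.8, 0, 0]},
    {"offset": [0.0015, -0.0017, -0.0008], "twist": [-0.8, 0, 0]},
    {"offset": [0.0015, -0.0017, -0.0008], "twist": [-0.8, 0, 0]},
    {"offset": [0.0015, -0.0017, -0.0008], "twist": [-0.8, 0, 0]}
  ]
}}

```text
t: 8.15
ee_pos: [696.7, -39.8, 417.2]
orientation: [2.596, 1.686, 0.039]
ft_force: [-0.2, 0.2, -3.1]
width: 19.7
```

Request:
{"fn": "send_rows", "kwargs": {
  "rows": [
    {"offset": [0.0015, -0.0017, -0.0008], "twist": [-0.8, 0, 0]},
    {"offset": [0.0015, -0.0017, -0.0008], "twist": [-0.8, 0, 0]},
    {"offset": [0.0015, -0.0017, -0.0008], "twist": [-0.8, 0, 0]},
    {"offset": [0.0015, -0.0017, -0.0008], "twist": [-0.8, 0, 0]},
    {"offset": [0.0015, -0.0017, -0.0008], "twist": [-0.8, 0, 0]}
  ]
}}

```text
t: 8.57
ee_pos: [690.6, -29.3, 421.8]
orientation: [2.541, 1.647, 0.103]
ft_force: [0.3, 0.0, -4.6]
width: 19.8
```

```bash
python3 goal.py 715 -28 265 -24.2 10; python3 -c "
from h import *
print(ctrl.get_obs()['moment'])"
```

```text
t 8.57 grasp [709.7 -38.5 260.2] w 19.8 F [ 0.3  0.  -4.6] q [-0.05  0.48  1.49 -0.06  1.04  0.4 ]
tool y yaw -24.1 tilt 7.5
offset TCP [11.2 -6.1 -4.6] twist [-2.5  0.2  0.1]
[ 0.03122804  0.27473867 -0.01123343]
```

Request:
{"fn": "send_rows", "kwargs": {
  "rows": [
    {"offset": [0.002, -0.0012, -0.0009], "twist": [-0.7, 0, 0]},
    {"offset": [0.002, -0.0012, -0.0009], "twist": [-0.7, 0, 0]},
    {"offset": [0.002, -0.001, -0.0009], "twist": [-0.7, 0, 0]},
    {"offset": [0.002, -0.001, -0.0009], "twist": [-0.4, 0, 0]},
    {"offset": [0, 0, 0], "twist": [0, 0, 0]}
  ]
}}

```text
t: 8.98
ee_pos: [688.9, -18.2, 425.2]
orientation: [2.505, 1.625, 0.142]
ft_force: [-1.0, -0.1, -4.1]
width: 19.9
```

Request:
{"fn": "send_rows", "kwargs": {
  "rows": [
    {"offset": [0, 0, 0], "twist": [0, 0, 0]},
    {"offset": [0, 0, 0], "twist": [0, 0, 0]},
    {"offset": [0, 0, 0], "twist": [0, 0, 0]},
    {"offset": [0, 0, 0], "twist": [0, 0, 0]},
    {"offset": [0, 0, 0], "twist": [0, 0, 0]}
  ]
}}

```text
t: 9.4
ee_pos: [689.0, -18.1, 424.9]
orientation: [2.505, 1.625, 0.141]
ft_force: [0.7, 0.1, -4.2]
width: 20.0
```

```bash
python3 goal.py 715 -28 265 -24.2 20; python3 - <<'E'
from h import *
print(ctrl.get_obs()['moment'])
i=optics.camera_info("side");im,d=optics.get_image("side");cv2.imwrite("pics/side_2.png",cv2.resize(im[120:360,220:540],None,fx=2,fy=2))
print(nets.spot_point("side","weight_a_center")[:3])
im,d=optics.get_image("wrist");print(nets.spot_point("wrist","weight_a_center")[:3])
E
```

```text
t 9.4 grasp [715.3 -30.5 264.5] w 20.0 F [ 0.7  0.1 -4.2] q [-0.03  0.47  1.51 -0.08  1.    0.43]
tool y yaw -24.0 tilt 10.3
offset TCP [  1.7 -28.7   1.7] twist [-9.7  0.2  0.2]
[ 0.07402327  0.28728371 -0.00544595]
[]
[]
```

View pics/side_2.png

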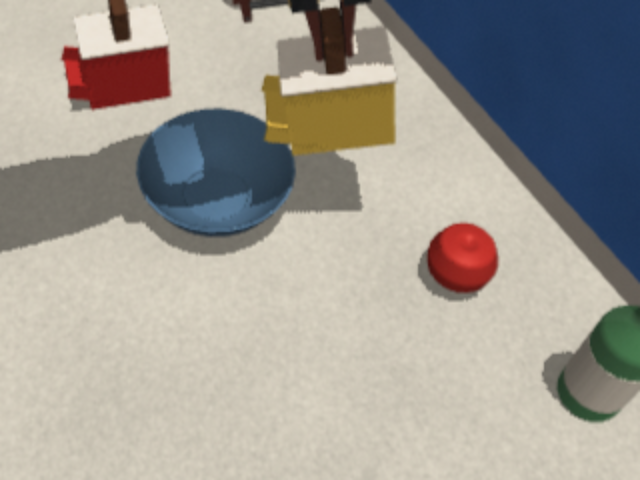

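The tin is at (330,90) in the crop, tilted slightly, with its spout over the bowl's far edge and no weights out. I'll hold a bit longer and check the actual tilt from the lid plane.

Request:
{"fn": "send_rows", "kwargs": {
  "rows": [
    {"offset": [0, 0, 0], "twist": [0, 0, 0]},
    {"offset": [0, 0, 0], "twist": [0, 0, 0]},
    {"offset": [0, 0, 0], "twist": [0, 0, 0]},
    {"offset": [0, 0, 0], "twist": [0, 0, 0]},
    {"offset": [0, 0, 0], "twist": [0, 0, 0]}
  ]
}}

```text
t: 10.02
ee_pos: [689.0, -18.2, 425.0]
orientation: [2.505, 1.625, 0.141]
ft_force: [-0.4, 0.5, -4.8]
width: 20.0
```

```bash
cat > lid.py <<'E'
from h import *
for c in("side","scene"):
    im,d=optics.get_image(c);i=optics.camera_info(c);K=np.array(i["K"]);T=np.array(i["pose"])
    v,u=np.mgrid[:400,:640];P=np.stack([(u-K[0,2])/K[0,0]*d,(v-K[1,2])/K[1,1]*d,d],-1)@T[:3,:3].T+T[:3,3]
    o=ctrl.get_obs();Rc=R.from_rotvec(o["orientation"]);Q=Rc.inv().apply((P-o["ee_pos"]).reshape(-1,3)).reshape(P.shape)-[0,0,163]
    m=(d>0)&(abs(Q[...,0])<36)&(abs(Q[...,1])<52)&(abs(Q[...,2]-24)<10)&(abs(Q[...,1])>16)
    X=P[m];
    if len(X)<50: print(c,"few",len(X));continue
    for _ in range(3):
        n=np.linalg.svd(X-X.mean(0),full_matrices=False)[2][2];n*=np.sign(n[2]);r=(X-X.mean(0))@n;X=X[abs(r)<2.5*r.std()]
    print(c,len(X),"tilt",np.degrees(np.arccos(n[2])).round(1),"n",n.round(3),"lid in tool frame",Q[m].mean(0).round(1))
E
python3 lid.py; python3 goal.py 725 -30 235 -24.2 20; python3 -c "
from h import *
print(ctrl.get_obs()['moment'])"
```

```text
side 813 tilt 10.3 n [-0.161  0.08   0.984] lid in tool frame [-2.6  0.1 29.2]
scene 913 tilt 10.2 n [-0.161  0.075  0.984] lid in tool frame [-5.6 13.8 26.6]
t 10.12 grasp [715.3 -30.6 264.6] w 19.7 F [ 0.   1.2 -4.6] q [-0.03  0.47  1.51 -0.08  1.    0.43]
tool y yaw -24.0 tilt 10.3
offset TCP [  4.2 -24.3  33. ] twist [-9.7  0.2  0.2]
[0.05469181 0.3704137  0.00887099]
```

```bash
python3 goal.py 728 -34 215 -24.2 18
```

```text
t 10.12 grasp [715.3 -30.6 264.6] w 19.7 F [ 0.   1.2 -4.6] q [-0.03  0.47  1.51 -0.08  1.    0.43]
tool y yaw -24.0 tilt 10.3
offset TCP [  1.8 -18.   52.6] twist [-7.7  0.2  0.2]
```

Request:
{"fn": "send_rows", "kwargs": {
  "rows": [
    {"offset": [0, -0.0012, 0.003], "twist": [-0.5, 0, 0]},
    {"offset": [0, -0.0015, 0.005], "twist": [-0.7, 0, 0]},
    {"offset": [0, -0.0015, 0.005], "twist": [-0.7, 0, 0]},
    {"offset": [0, -0.0015, 0.005], "twist": [-0.7, 0, 0]},
    {"offset": [0, -0.0015, 0.005], "twist": [-0.7, 0, 0]}
  ]
}}

```text
t: 10.53
ee_pos: [686.8, -17.3, 399.9]
orientation: [2.458, 1.595, 0.192]
ft_force: [-0.3, -0.2, -5.0]
width: 19.9
```

Request:
{"fn": "send_rows", "kwargs": {
  "rows": [
    {"offset": [0, -0.0015, 0.005], "twist": [-0.7, 0, 0]},
    {"offset": [0, -0.0015, 0.005], "twist": [-0.7, 0, 0]},
    {"offset": [0, -0.0015, 0.005], "twist": [-0.7, 0, 0]},
    {"offset": [0, -0.0015, 0.004], "twist": [-0.6, 0, 0]},
    {"offset": [0, 0, 0], "twist": [0, 0, 0]}
  ]
}}

```text
t: 10.95
ee_pos: [684.5, -16.6, 374.7]
orientation: [2.42, 1.572, 0.226]
ft_force: [-1.0, 0.4, -4.5]
width: 19.8
```

```bash
python3 goal.py 730 -35 212 -24.2 34
```

```text
t 10.95 grasp [727.1 -36.4 218.6] w 19.8 F [-1.   0.4 -4.5] q [-0.02  0.5   1.59 -0.16  0.79  0.5 ]
tool y yaw -24.0 tilt 16.7
offset TCP [  2.1 -48.3  14.3] twist [-17.3   0.2   0.3]
```

Request:
{"fn": "send_rows", "kwargs": {
  "rows": [
    {"offset": [0, -0.002, 0.0003], "twist": [-0.7, 0, 0]},
    {"offset": [0, -0.002, 0.0003], "twist": [-0.7, 0, 0]},
    {"offset": [0, -0.002, 0.0003], "twist": [-0.7, 0, 0]},
    {"offset": [0, -0.002, 0.0003], "twist": [-0.7, 0, 0]},
    {"offset": [0, -0.002, 0.0003], "twist": [-0.7, 0, 0]}
  ]
}}

```text
t: 11.37
ee_pos: [675.9, -12.7, 370.2]
orientation: [2.37, 1.538, 0.275]
ft_force: [-0.1, 0.1, -3.9]
width: 19.9
```

Request:
{"fn": "send_rows", "kwargs": {
  "rows": [
    {"offset": [0, -0.002, 0.0003], "twist": [-0.7, 0, 0]},
    {"offset": [0, -0.002, 0.0003], "twist": [-0.7, 0, 0]},
    {"offset": [0, -0.002, 0.0003], "twist": [-0.7, 0, 0]},
    {"offset": [0, -0.002, 0.0003], "twist": [-0.7, 0, 0]},
    {"offset": [0, -0.002, 0.0003], "twist": [-0.7, 0, 0]}
  ]
}}

```text
t: 11.78
ee_pos: [667.0, -8.7, 365.4]
orientation: [2.317, 1.505, 0.323]
ft_force: [-0.0, 0.4, -4.8]
width: 19.8
```

Request:
{"fn": "send_rows", "kwargs": {
  "rows": [
    {"offset": [0, -0.002, 0.0003], "twist": [-0.7, 0, 0]},
    {"offset": [0, -0.002, 0.0003], "twist": [-0.7, 0, 0]},
    {"offset": [0, -0.002, 0.0003], "twist": [-0.7, 0, 0]},
    {"offset": [0, -0.002, 0.0003], "twist": [-0.7, 0, 0]},
    {"offset": [0, 0, 0], "twist": [0, 0, 0]}
  ]
}}

```text
t: 12.2
ee_pos: [659.8, -5.4, 360.2]
orientation: [2.274, 1.478, 0.36]
ft_force: [-1.1, -0.2, -4.1]
width: 19.9
```

```bash
python3 goal.py 730 -35 212 -24.2 34; python3 - <<'E'
from h import *
im,d=optics.get_image("side");cv2.imwrite("pics/side_3.png",cv2.resize(im[120:280,250:450],None,fx=3,fy=3))
print(nets.spot_point("side","weight_a_center")[:3])
E
```

```text
t 12.2 grasp [728.8 -36.6 215.8] w 19.9 F [-1.1 -0.2 -4.1] q [ 0.01  0.47  1.72 -0.39  0.55  0.72]
tool y yaw -23.9 tilt 27.7
offset TCP [  1.9 -19.4   4.6] twist [-6.3  0.1  0.2]
[{'position': [343.9, 214.5], 'conf': 0.68}, {'position': [351.6, 201.1], 'conf': 0.33}]
```

View pics/side_3.png

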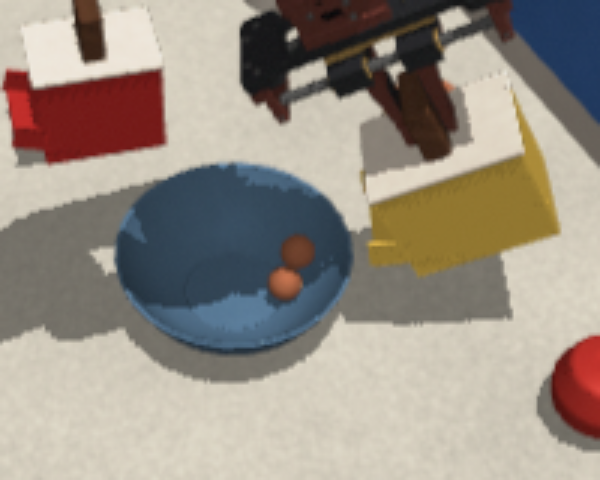

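Both weights are in the bowl, at (298,250) and (285,283) in the crop. Now I'll raise the tin and level it.

```bash
python3 goal.py 725 -38 265 -24.2 0
```

```text
t 12.3 grasp [729.1 -36.7 216.1] w 19.9 F [ 0.7 -0.  -2.8] q [ 0.01  0.47  1.71 -0.38  0.55  0.72]
tool y yaw -23.9 tilt 27.6
offset TCP [ -3.5  95.5 -26.2] twist [27.6  0.1  0.2]
```

Request:
{"fn": "send_rows", "kwargs": {
  "rows": [
    {"offset": [0, 0.005, -0.0022], "twist": [1.3, 0, 0]},
    {"offset": [0, 0.005, -0.0022], "twist": [1.4, 0, 0]},
    {"offset": [0, 0.005, -0.0022], "twist": [1.4, 0, 0]},
    {"offset": [0, 0.005, -0.0022], "twist": [1.4, 0, 0]},
    {"offset": [0, 0.005, -0.0022], "twist": [1.4, 0, 0]}
  ]
}}

```text
t: 12.72
ee_pos: [677.0, -12.7, 381.3]
orientation: [2.372, 1.543, 0.274]
ft_force: [0.5, -0.2, -3.9]
width: 19.9
```

Request:
{"fn": "send_rows", "kwargs": {
  "rows": [
    {"offset": [0, 0.0047, -0.0024], "twist": [1.4, 0, 0]},
    {"offset": [0, 0.0047, -0.0024], "twist": [1.4, 0, 0]},
    {"offset": [0, 0.0047, -0.0024], "twist": [1.4, 0, 0]},
    {"offset": [0, 0.0045, -0.0024], "twist": [1.4, 0, 0]},
    {"offset": [0, 0.0045, -0.0024], "twist": [1.4, 0, 0]}
  ]
}}

```text
t: 13.13
ee_pos: [695.8, -20.9, 402.2]
orientation: [2.466, 1.605, 0.185]
ft_force: [-1.2, -0.6, -3.9]
width: 20.1
```

Request:
{"fn": "send_rows", "kwargs": {
  "rows": [
    {"offset": [0, 0.0042, -0.0025], "twist": [1.4, 0, 0]},
    {"offset": [0, 0.0042, -0.0025], "twist": [1.4, 0, 0]},
    {"offset": [0, 0.0042, -0.0025], "twist": [1.4, 0, 0]},
    {"offset": [0, 0.0042, -0.0025], "twist": [1.4, 0, 0]},
    {"offset": [0, 0.004, -0.0025], "twist": [1.2, 0, 0]}
  ]
}}

```text
t: 13.55
ee_pos: [714.6, -29.1, 420.7]
orientation: [2.555, 1.664, 0.093]
ft_force: [-0.2, 0.0, -4.0]
width: 19.9
```

```bash
python3 goal.py 606 -282 262 -24.2 0
```

```text
t 13.55 grasp [731.1 -36.2 258.7] w 19.9 F [-0.2  0.  -4. ] q [-0.05  0.52  1.43 -0.04  1.09  0.38]
tool y yaw -23.9 tilt 6.3
offset TCP [-275.2    3.4   -4.3] twist [ 6.3 -0.1  0.4]
```

Request:
{"fn": "send_rows", "kwargs": {
  "rows": [
    {"offset": [-0.006, 0.001, -0.0005], "twist": [0.9, 0, 0]},
    {"offset": [-0.012, 0.001, -0.0005], "twist": [0.9, 0, 0]},
    {"offset": [-0.018, 0.001, -0.0005], "twist": [0.9, 0, 0]},
    {"offset": [-0.022, 0.0005, -0.0005], "twist": [0.9, 0, 0]},
    {"offset": [-0.022, 0, -0.0005], "twist": [0.9, 0, 0]}
  ]
}}

```text
t: 13.97
ee_pos: [685.8, -105.1, 424.2]
orientation: [2.607, 1.709, 0.031]
ft_force: [0.1, 0.1, -3.1]
width: 19.9
```

Request:
{"fn": "send_rows", "kwargs": {
  "rows": [
    {"offset": [-0.022, 0, -0.0005], "twist": [0.5, 0, 0]},
    {"offset": [-0.022, 0, -0.0005], "twist": [0, 0, 0]},
    {"offset": [-0.022, 0, -0.0005], "twist": [0, 0, 0]},
    {"offset": [-0.022, 0, -0.0005], "twist": [0, 0, 0]},
    {"offset": [-0.022, 0, -0.0005], "twist": [0, 0, 0]}
  ]
}}

```text
t: 14.38
ee_pos: [636.4, -214.6, 426.0]
orientation: [2.615, 1.713, 0.02]
ft_force: [0.2, 1.4, -3.6]
width: 19.9
```

Request:
{"fn": "send_rows", "kwargs": {
  "rows": [
    {"offset": [-0.022, 0, 0], "twist": [0, 0, 0]},
    {"offset": [-0.018, 0, 0], "twist": [0, 0, 0]},
    {"offset": [-0.012, 0, 0], "twist": [0, 0, 0]},
    {"offset": [-0.006, 0, 0], "twist": [0, 0, 0]},
    {"offset": [0, 0, 0], "twist": [0, 0, 0]}
  ]
}}

```text
t: 14.8
ee_pos: [606.6, -277.7, 426.1]
orientation: [2.619, 1.704, 0.017]
ft_force: [0.4, 0.7, -2.8]
width: 19.6
```

```bash
python3 goal.py 606 -282 129 -24.2 0
```

```text
t 14.8 grasp [ 609.6 -279.   263.2] w 19.6 F [ 0.4  0.7 -2.8] q [-0.45  0.46  1.52  0.    1.14 -0.03]
tool y yaw -23.9 tilt 1.2
offset TCP [ -4.2  -1.5 134.1] twist [ 1.2 -0.   0.3]
```

Request:
{"fn": "send_rows", "kwargs": {
  "rows": [
    {"offset": [0, 0, 0.006], "twist": [0.6, 0, 0]},
    {"offset": [0, 0, 0.012], "twist": [0.3, 0, 0]},
    {"offset": [0, 0, 0.015], "twist": [0, 0, 0]},
    {"offset": [0, 0, 0.015], "twist": [0, 0, 0]},
    {"offset": [0, 0, 0.015], "twist": [0, 0, 0]}
  ]
}}

```text
t: 15.22
ee_pos: [609.2, -275.3, 362.1]
orientation: [2.625, 1.713, 0.01]
ft_force: [-0.4, -1.3, -2.9]
width: 19.6
```

Request:
{"fn": "send_rows", "kwargs": {
  "rows": [
    {"offset": [0, 0, 0.015], "twist": [0, 0, 0]},
    {"offset": [0, 0, 0.012], "twist": [0, 0, 0]},
    {"offset": [0, 0, 0.01], "twist": [0, 0, 0]},
    {"offset": [0, 0, 0.005], "twist": [0, 0, 0]},
    {"offset": [0, 0, 0], "twist": [0, 0, 0]}
  ]
}}

```text
t: 15.63
ee_pos: [609.8, -269.9, 309.3]
orientation: [-2.624, -1.723, -0.002]
ft_force: [-0.6, -0.3, -3.4]
width: 20.1
```

```bash
python3 goal.py 606 -282 129 -24.2 0
```

```text
t 15.63 grasp [ 609.7 -269.5  146.3] w 20.1 F [-0.6 -0.3 -3.4] q [-0.43  0.59  1.59  0.    0.96 -0.03]
tool y yaw -23.4 tilt 0.2
offset TCP [-12.6   1.3  17.3] twist [-0.1 -0.1  0.8]
```

Request:
{"fn": "send_rows", "kwargs": {
  "rows": [
    {"offset": [0, 0, 0.003], "twist": [0, 0, 0]},
    {"offset": [0, 0, 0.003], "twist": [0, 0, 0]},
    {"offset": [0, 0, 0.003], "twist": [0, 0, 0]},
    {"offset": [0, 0, 0.003], "twist": [0, 0, 0]},
    {"offset": [0, 0, 0], "twist": [0, 0, 0]}
  ]
}}

```text
t: 16.05
ee_pos: [610.9, -269.9, 298.1]
orientation: [2.625, 1.725, 0.005]
ft_force: [0.0, 1.3, -3.1]
width: 19.6
```

```bash
python3 goal.py 606 -282 129 -24.2 0;python3 lid.py
```

```text
t 16.05 grasp [ 611.3 -269.7  135.1] w 19.6 F [ 0.   1.3 -3.1] q [-0.43  0.61  1.59  0.    0.94 -0.03]
tool y yaw -23.4 tilt 0.2
offset TCP [-13.    0.3   6.1] twist [ 0.1 -0.1  0.8]
side 974 tilt 0.2 n [-0.004  0.     1.   ] lid in tool frame [-9.5 -4.  29.4]
scene 1400 tilt 0.2 n [-0.003  0.     1.   ] lid in tool frame [-9.8 20.8 27.2]
```

Request:
{"fn": "send_rows", "kwargs": {
  "rows": [
    {"offset": [0, 0, 0.0015], "twist": [0, 0, 0]},
    {"offset": [0, 0, 0.0015], "twist": [0, 0, 0]},
    {"offset": [0, 0, 0.0015], "twist": [0, 0, 0]},
    {"offset": [0, 0, 0.001], "twist": [0, 0, 0]},
    {"offset": [0, 0, 0], "twist": [0, 0, 0]}
  ]
}}

```text
t: 16.57
ee_pos: [611.2, -270.4, 293.8]
orientation: [2.624, 1.723, 0.007]
ft_force: [-0.4, 0.5, -4.0]
width: 20.0
```

```bash
python3 goal.py 606 -282 129 -24.2 0
```

```text
t 16.57 grasp [ 612.1 -270.4  130.8] w 20.0 F [-0.4  0.5 -4. ] q [-0.43  0.61  1.6   0.    0.93 -0.03]
tool y yaw -23.4 tilt 0.3
offset TCP [-12.7  -0.2   1.8] twist [ 0.3 -0.1  0.8]
```

Request:
{"fn": "send_rows", "kwargs": {
  "rows": [
    {"offset": [0, 0, 0.001], "twist": [0, 0, 0]},
    {"offset": [0, 0, 0.001], "twist": [0, 0, 0]},
    {"offset": [0, 0, 0.001], "twist": [0, 0, 0]},
    {"offset": [0, 0, 0.001], "twist": [0, 0, 0]},
    {"offset": [0, 0, 0], "twist": [0, 0, 0]}
  ]
}}

```text
t: 16.98
ee_pos: [611.7, -270.4, 291.9]
orientation: [2.623, 1.723, 0.007]
ft_force: [0.4, -0.7, -3.9]
width: 20.0
```

```bash
python3 goal.py 606 -282 129 -24.2 0
```

```text
t 16.98 grasp [ 612.6 -270.4  128.9] w 20.0 F [ 0.4 -0.7 -3.9] q [-0.43  0.62  1.6   0.    0.92 -0.03]
tool y yaw -23.4 tilt 0.3
offset TCP [-12.9  -0.6  -0.2] twist [ 0.3 -0.1  0.8]
```

Request:
{"fn": "send_rows", "kwargs": {
  "rows": [
    {"offset": [0, 0, 0.001], "twist": [0, 0, 0]},
    {"offset": [0, 0, 0.001], "twist": [0, 0, 0]},
    {"offset": [0, 0, 0.001], "twist": [0, 0, 0]},
    {"offset": [0, 0, 0], "twist": [0, 0, 0]},
    {"offset": [0, 0, 0], "twist": [0, 0, 0]}
  ]
}}

```text
t: 17.4
ee_pos: [612.1, -270.4, 291.8]
orientation: [2.622, 1.723, 0.008]
ft_force: [1.1, -0.5, -2.8]
width: 20.2
```

```bash
python3 goal.py 606 -282 129 -24.2 0; python3 lid.py
```

```text
t 17.4 grasp [ 613.2 -270.5  128.8] w 20.2 F [ 1.1 -0.5 -2.8] q [-0.43  0.62  1.59  0.    0.92 -0.03]
tool y yaw -23.4 tilt 0.4
offset TCP [-13.1  -1.   -0.3] twist [ 0.4 -0.1  0.8]
side 945 tilt 0.5 n [-0.006  0.004  1.   ] lid in tool frame [-9.9 -4.4 29. ]
scene 1366 tilt 0.4 n [-0.007 -0.001  1.   ] lid in tool frame [-10.4  20.7  27. ]
```

Request:
{"fn": "send_rows", "kwargs": {
  "rows": [
    {"offset": [0, 0, 0.002], "twist": [0, 0, 0]},
    {"offset": [0, 0, 0.002], "twist": [0, 0, 0]},
    {"offset": [0, 0, 0.0015], "twist": [0, 0, 0]},
    {"offset": [0, 0, 0.001], "twist": [0, 0, 0]},
    {"offset": [0, 0, 0.001], "twist": [0, 0, 0]}
  ]
}}

```text
t: 17.92
ee_pos: [612.8, -270.5, 291.4]
orientation: [2.622, 1.724, 0.008]
ft_force: [-1.7, 0.5, 6.5]
width: 20.4
```

```bash
python3 goal.py 606 -282 129 -24.2 0; python3 -c "
from h import *
import time
print([ctrl.get_obs()['ft_force'][2].round(2) for _ in range(3)])"
```

```text
t 17.92 grasp [ 613.9 -270.5  128.4] w 20.4 F [-1.7  0.5  6.5] q [-0.43  0.62  1.59  0.    0.92 -0.03]
tool y yaw -23.4 tilt 0.4
offset TCP [-13.3  -1.7  -0.6] twist [ 0.3 -0.1  0.8]
[np.float64(6.51), np.float64(6.51), np.float64(6.51)]
```

Contact: Fz is +6.5 N, so the tin is standing. I'll release it with the gripper opened only partway, since the jaws are centred on the handle, and then retreat straight up.

Request:
{"fn": "send_rows", "kwargs": {
  "rows": [
    {"offset": [0, 0, 0], "twist": [0, 0, 0]},
    {"offset": [0, 0, 0], "twist": [0, 0, 0]},
    {"offset": [0, 0, 0], "twist": [0, 0, 0]},
    {"offset": [0, 0, 0], "twist": [0, 0, 0]},
    {"offset": [0, 0, 0], "twist": [0, 0, 0]}
  ],
  "gripper": 0.08
}}

```text
t: 18.33
ee_pos: [613.5, -270.9, 291.9]
orientation: [2.62, 1.722, 0.011]
ft_force: [-0.2, -0.2, -0.1]
width: 50.1
```

Request:
{"fn": "send_rows", "kwargs": {
  "rows": [
    {"offset": [0, 0, 0], "twist": [0, 0, 0]},
    {"offset": [0, 0, 0], "twist": [0, 0, 0]},
    {"offset": [0, 0, 0], "twist": [0, 0, 0]},
    {"offset": [0, 0, 0], "twist": [0, 0, 0]},
    {"offset": [0, 0, 0], "twist": [0, 0, 0]}
  ]
}}

```text
t: 18.75
ee_pos: [613.6, -270.9, 291.3]
orientation: [2.62, 1.722, 0.011]
ft_force: [0.5, 0.2, 0.3]
width: 79.3
```

Request:
{"fn": "send_rows", "kwargs": {
  "rows": [
    {"offset": [0, 0, -0.005], "twist": [0, 0, 0]},
    {"offset": [0, 0, -0.01], "twist": [0, 0, 0]},
    {"offset": [0, 0, -0.015], "twist": [0, 0, 0]},
    {"offset": [0, 0, -0.015], "twist": [0, 0, 0]},
    {"offset": [0, 0, -0.015], "twist": [0, 0, 0]}
  ]
}}

```text
t: 19.17
ee_pos: [612.0, -270.4, 351.9]
orientation: [2.625, 1.725, 0.005]
ft_force: [-0.3, -0.2, -0.5]
width: 79.8
```

Request:
{"fn": "send_rows", "kwargs": {
  "rows": [
    {"offset": [0, 0, -0.02], "twist": [0, 0, 0]},
    {"offset": [0, 0, -0.02], "twist": [0, 0, 0]},
    {"offset": [0, 0, -0.02], "twist": [0, 0, 0]},
    {"offset": [0, 0, -0.01], "twist": [0, 0, 0]},
    {"offset": [0, 0, 0], "twist": [0, 0, 0]}
  ]
}}

```text
t: 19.58
ee_pos: [611.9, -270.5, 433.4]
orientation: [2.619, 1.721, 0.012]
ft_force: [-0.3, -0.5, -0.2]
width: 80.0
```

```bash
python3 goal.py 606 -282 129 -24.2 0; python3 - <<'E'
from h import *
for c in("side","scene"):
    im,d=optics.get_image(c);cv2.imwrite(f"pics/{c}_4.png",im)
    i=optics.camera_info(c);K=np.array(i["K"]);T=np.array(i["pose"])
    for l in("weight_a_center","tin_grip"):
        for r in nets.spot_point(c,l)[:2]:
            u,v=map(int,np.round(r["position"]));print(c,l,u,v,round(r["conf"],2),w(c,u,v,float(d[v,u])).round())
    v,u=np.mgrid[:400,:640];P=np.stack([(u-K[0,2])/K[0,0]*d,(v-K[1,2])/K[1,1]*d,d],-1)@T[:3,:3].T+T[:3,3]
    n=(d>0)&(np.hypot(P[...,0]-614,P[...,1]+270)<85)
    m=n&(abs(P[...,2]-100)<5);X=P[m];k=np.linalg.svd(X-X.mean(0),full_matrices=False)[2][2]
    print("lid",cv2.minAreaRect(X[:,:2].astype(np.float32)),np.median(X[:,2]).round(1),"tilt",np.degrees(np.arccos(abs(k[2]))).round(1))
E
```

```text
t 19.58 grasp [ 613.6 -270.9  270.4] w 80.0 F [-0.3 -0.5 -0.2] q [-0.43  0.46  1.5   0.    1.17 -0.03]
tool y yaw -23.4 tilt 0.6
offset TCP [-13.2  -2.4 141.3] twist [ 0.6 -0.1  0.8]
side weight_a_center 334 219 0.58 [616. -13.  32.]
side tin_grip 392 292 0.92 [ 602. -281.  147.]
lid ((614.476318359375, -271.884033203125), (81.91361236572266, 114.53330993652344), 66.10499572753906) 99.2 tilt 0.2
scene weight_a_center 330 254 0.52 [630. -15.  31.]
lid ((614.2062377929688, -269.56903076171875), (80.4788818359375, 115.57991790771484), 66.49949645996094) 101.4 tilt 0.2
```

View pics/side_4.png

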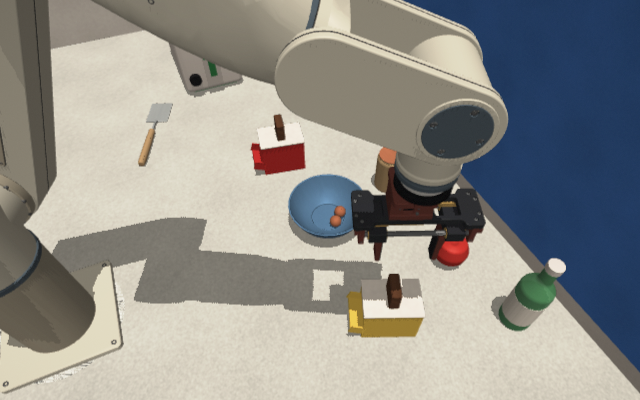

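The tin stands upright on its own, and both weights are in the bowl near (340,212) and (335,221). One last check on their distance from the bowl's axis.

```bash
python3 - <<'E'
from h import *
for c in("side","scene"):
    im,d=optics.get_image(c);i=optics.camera_info(c);K=np.array(i["K"]);T=np.array(i["pose"])
    v,u=np.mgrid[:400,:640];P=np.stack([(u-K[0,2])/K[0,0]*d,(v-K[1,2])/K[1,1]*d,d],-1)@T[:3,:3].T+T[:3,3]
    I=im.astype(int);m=(d>0)&(np.hypot(P[...,0]-613,P[...,1]-18)<90)&(I[...,2]>I[...,0]+20)
    n,_,s,ce=cv2.connectedComponentsWithStats(m.astype(np.uint8));print(c,s[1:,4])
    X=P[m];ctr=cv2.kmeans(X.astype(np.float32),2,None,(3,30,.1),5,cv2.KMEANS_PP_CENTERS)[2]
    print(ctr.round(),np.hypot(*(ctr[:,:2]-[613,18]).T).round(), "max",np.hypot(*(X[:,:2]-[613,18]).T).max().round())
E
```

```text
side [195  31   2   1   2  14   8]
[[629.  -3.  25.]
 [600. -64.  -1.]] [27. 83.] max 90.0
scene [147 144   2 122   1  10   6]
[[637.  -5.  26.]
 [619. -63.   1.]] [33. 81.] max 90.0
```

```bash
python3 - <<'E'
from h import *
for c in("side","scene"):
    im,d=optics.get_image(c);i=optics.camera_info(c);K=np.array(i["K"]);T=np.array(i["pose"])
    v,u=np.mgrid[:400,:640];P=np.stack([(u-K[0,2])/K[0,0]*d,(v-K[1,2])/K[1,1]*d,d],-1)@T[:3,:3].T+T[:3,3]
    I=im.astype(int);m=(d>0)&(np.hypot(P[...,0]-613,P[...,1]-18)<90)&(I[...,2]>I[...,0]+20)&(P[...,2]>8)
    X=P[m];ctr=cv2.kmeans(X.astype(np.float32),2,None,(3,30,.1),5,cv2.KMEANS_PP_CENTERS)[2]
    print(c,len(X),ctr.round(),np.hypot(*(ctr[:,:2]-[613,18]).T).round(), "max",np.hypot(*(X[:,:2]-[613,18]).T).max().round())
print(ctrl.get_obs()["t"])
E
```

```text
side 188 [[618. -15.  26.]
 [640.   7.  26.]] [33. 29.] max 44.0
scene 291 [[645.   8.  27.]
 [623. -14.  27.]] [34. 34.] max 44.0
20.0833
```

Both weights are well within 60 mm of the axis, so I'm handing in.

```bash
python3 -c "
from h import *
print(ctrl.close_job())"
```

```text
the job is handed in; nothing more can be done
None
```

I picked up the yellow tin by its handle, tilted it 10.3° and held it there for about a second, then poured both weights into the bowl. The tin is back on the counter and released, and I handed the job in at about 20 s.

- **Tilt hold:** the lid plane read 10.2–10.3° in both cameras, matching the arm, and no weight showed in the bowl. I could not see the weights inside the tin, so their roll forward is inferred from the tilt.
- **Pour:** both weights were out by 27.7°. They now rest about 29–34 mm from the bowl's axis, roughly 26 mm up.
- **Tin:** it stands tilted 0.2° with the lid 99–101 mm up. The handle is at about (614, -271) mm, roughly 290 mm from the bowl's centre. The gripper is open and about 120 mm above the handle.
- **Disagreements:** in the last look, the network found the weights as a single point per camera, so I located the two by colour and depth. My first colour pass also picked up counter pixels, and I repeated it with those filtered out. No other check failed.

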